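# Clip the battery case onto the down tube

### The arm

A 6-joint arm with a two-finger parallel gripper is mounted at the origin on the work surface. World frame = base frame: x ahead of the robot, y to its left, z up, the work surface at z = 0. Lengths are in mm, angles in degrees, forces in N, time in s.
With the tool pointing down it reaches from about 275 to 750 mm from the base axis. Payload 10.2 kg.
Tool frame: the origin (TCP) lies midway between the tips of the shut fingers; the grasp point (between the pads) lies 19 mm behind it (robot.grip_depth is the distance from the TCP to the grasp point, in mm); z points along the fingers, y is the direction in which the jaws open and shut (so a half turn about z gives the same grasp; the last joint's range is limited). The gripper opens to 85 mm and grips with 20 to 120 N. Pads are 22 mm wide; open, the fingers measure 114 mm over their backs; the gripper's body (76 mm by 85 mm) begins 54 mm behind the grasp point. The pads swing forward as they close: fully open they stand 13 mm farther back than shut.
Start: joints at [-76.112, 17.928, 85.812, -0, 76.261, -12.8], TCP at [235.786, -469.08, 231.294] pointing down, gripper open.
Joint ranges: [-168.41, 168.41], [-55.51, 124.54], [10.69, 146.95], [-70.63, 250.63], [1, 178], [-165.06, 165.06]. Speed limits (degrees/s): [136.94, 136.94, 172.46, 180, 180, 180].

### API

Orientations are given as a 3x3 rotation matrix whose columns are the frame's x, y, z axes.
In Python, from bench import robot gives the robot as it stands. Calls block until the motion is done:
- robot.reach(position, orientation): joint-space move of the TCP to a pose.
- robot.move_linear(position, rot=None, rate=150): straight line of the TCP; rot=None keeps the orientation; rate is the mean speed in mm/s.
- robot.move_j(angles): joint-space move.
- robot.move_gripper(opening, grip_force=None): finger opening in mm; grip_force is the grip in N (None keeps the last); returns when the fingers have stopped.
- robot.pause(seconds).
- robot.solve_ik(position, orientation): joint angles nearest the present ones, or None.
- robot.observe(): the state.
- robot.get_image(name): name is "scene" or "top" or "wrist"; returns a dict with "image" (480x640x3 uint8, blue, green, red), "fovy" (degrees; the focal length in pixels is half the picture's height over the tangent of half this angle, whatever the lens; pixels are square), "cx", "cy" (the principal point, pixels), "extrinsics" (4x4, takes a point from camera to world coordinates). Camera axes: x right, y down, z forward; pixel columns grow to the right and rows downward; lengths in mm; the calibration is good to about 2 mm. A picture is of the moment at which its call begins. There is no depth.
A pose or a line that the arm cannot do raises robot.Unreachable and nothing moves.
- robot.job_done(): hands the job in, once; it reports no verdict.
The state is a dict: "clock": time; "joint_pos": joint angles; "joint_velocities": joint speeds; "effort": joint torques, N m; "eef_pos": TCP position; "orientation": TCP orientation; "contact_force": force on the tool from outside, world axes, zero at the start; "ft_torque": the same for the moment, N m; "finger_gap": finger opening in mm.
Only numpy, scipy, OpenCV 4.12 (cv2) and the standard library are available. Lean on these libraries where they do the work, as an engineer would, in place of code of your own. Each camera call takes 0.05 s, during which the arm holds its last target.

### The job

Fit the dark battery case to the mount on the red down tube: tuck its metal lip fully under the steel rail at one end of the mount, then rock the other end down until the orange latch clicks over it and the case lies flat, and let go. Work gently, feeling for the stop rather than ramming it, and leave the tray, tape, bottle and screwdriver where they are.

Things in the scene. Friction and masses are not known exactly. Their poses are not given: they have to be found in the camera images.
- pack: Loose dark battery case, box 150 (x) x 54 (y) x 46 mm (z), 0.3 to 0.6 kg, flat on the bench; grip it across its plain 54 mm sides. Origin: centre of its underside, z up. Metal lip at the -x end, yellow catch bar at the +x end, blue stripe on top, yellow pad on top near the +x end. Seated on the mount: underside on the deck, its x along the tube's x, lip at the stop, catch bar below the latch nose.
- pack_lip (a point): Middle of the rounded tip of the case's metal lip, at case x -89, y 0, z 7 mm; axes as the case's. The lip is 40 mm wide, 6 mm thick (case z 4 to 10) and sticks out 14 mm. It enters below the rail only while the other end of the case is raised (tilt about 0.15 to 0.35 rad).
- pack_tail (a point): Middle of the yellow catch bar, at case x 78, y 0, z 10 mm; axes as the case's. The bar is 44 mm wide, 8 mm round in the middle with square 8 mm end blocks, and sticks out 7 mm. Let down with the lip home, it comes to rest on the latch's slope with the case tilted about 0.07 rad; it must then be pressed down.
- tube: Dark red down tube (48 mm thick, 460 mm long) fixed in a white cradle. Origin on the bench below the mount's nominal centre; x along the tube from rail end to latch end, z up. On it the mount: plate 48 mm wide, flat top (deck) 75 mm above the bench. It is bolted in slots: rail, deck and latch together stand up to 20 mm either way along x from nominal. NOT measured: find it by touch or sight.
- rail_nominal (a point): Tube x -89, y 0, on the deck: the NOMINAL foot of the steel stop face (true one up to 20 mm off along x); axes as the tube's. The stop faces +x, 20 mm high. From it a round-edged rail overhangs 8 mm towards +x, underside 12 mm and top 20 mm above the deck. Cheeks 20 mm high, 46 mm apart (y +-23), run 10 mm out from the stop. Lip tip must meet the stop, pushed with well under 25 N.
- latch_nominal (a point): Tube x 78, y 0, 17 mm above the deck: NOMINAL nose tip of the orange latch (off along x as the rail is, 167 mm from the stop); axes as the tube's. Nose underside 15.5 mm above the deck; its top slopes up at 60 degrees away from the rail to 26.5 mm. Black housing: flat-topped side walls 30 mm high outside y +-18, from 6 mm behind the tip; a catch bar not far enough home lands on these.
- latch (a joint): Orange sprung latch: 0 = forward, closed; up to 0.009 m as it is pushed back along +x of the tube. Springs back by itself; 3 N at rest, 0.6 N per mm. About 6 to 14 N pressing down on the case's latch end makes it click. More than 40 N would harm the mount.
- tray: Bystander: open red parts tray 70 x 110 x 40 mm, origin at the centre of its underside.
- tape: Bystander: yellow tape roll lying flat, 100 mm across, 24 mm high, origin at the centre of its underside.
- bottle: Bystander: white bottle with a blue cap, 56 mm across, 130 mm tall, standing, origin at the centre of its underside.
- driver: Bystander: screwdriver lying on the bench, about 200 mm long, origin under its middle.
There are look-alikes about, which are no part of the job. What is shaped like the pack but purple or turquoise is not meant.

How it is judged (in metres and radians):
On the way, in this order (a step that is already met when the one before it is completed fails the run):
1. the lip is down at the height of the gap under the rail, at the rail end, with the latch end still raised (z of pack_lip in the frame of tube between 0.074 and 0.086 m and x of pack_lip in the frame of tube between -0.114 and -0.064 m and y of pack_lip in the frame of tube between -0.006 and 0.006 m and z of pack_tail in the frame of tube above 0.093 m), for 0.1 s.
2. the latch end is down on the deck and the latch has sprung shut over it (z of pack_lip in the frame of tube below 0.085 m and z of pack_tail in the frame of tube below 0.088 m and value of joint latch below 0.0015 m), for 0.1 s.
At the end, for the whole second after the job is handed in: The case lies flat on the mount's deck (lip and catch bar each within 2.5 mm of their seated heights, tilt below 0.04 rad, in line with the tube within 0.06 rad and 6 mm sideways), lip under the rail, latch sprung shut over the catch bar (latch joint below 1.5 mm), at rest and let go (z of pack_lip in the frame of tube between 0.0795 and 0.0845 m and z of pack_tail in the frame of tube between 0.0825 and 0.0875 m and y of pack_lip in the frame of tube between -0.006 and 0.006 m and x of pack_lip in the frame of tube between -0.114 and -0.064 m and angle between the x axis of pack and the x axis of tube, either way round below 0.06 rad and angle between pack's own z axis and vertical below 0.04 rad and value of joint latch below 0.0015 m and linear speed of pack below 0.01 m/s); the robot touches nothing.
It fails at once if while the latch end is still raised above the latch (catch bar more than 25 mm above the deck), the case is pushed against the mount or tube with more than 25 N (contact force between pack and tube above 25 N and z of pack_tail in the frame of tube above 0.1 m).
It fails at once if the case is pressed or knocked against the mount or tube with more than 40 N at any time (contact force between pack and tube above 40 N).
It fails at once if the robot pushes on the tube, mount or latch with more than 10 N (contact force between any of the fingers, the arm and tube above 10 N).
It fails at once if the tray, tape, bottle or screwdriver is moved by more than 20 mm (distance of any of tray, tape, bottle, driver from where it was at the start of the episode above 0.02 m).
It also fails if it takes over 66 s, if anything falls off the work surface, if the arm or the gripper's body presses on something with over 40 N, if the wrist force passes 120 N, or if a joint passes its speed limit or range.

## Working session

There is one attempt and no reset: what is moved stays moved. The work goes in short steps, each a Python script; the robot and the scene stay as the last script left them, time stands still between calls to the robot, and variables do not carry over. Pictures are saved under pics/ and viewed, and the job is handed in when it is done.

```bash
ls; mkdir -p pics; python3 - <<'E'
from bench import robot
import cv2
for n in ("scene","top","wrist"):
    d=robot.get_image(n); cv2.imwrite(f"pics/{n}0.png",d["image"]); print(n,d["fovy"],d["cx"],d["cy"],d["extrinsics"])
print(robot.observe(), robot.grip_depth)
E
```

```text
pics
scene 49.20441719099758 322.74341454803306 242.82736169716824 [[ 8.48911464e-01  3.51125781e-01 -3.95044317e-01  9.21385935e+02]
 [ 5.28351120e-01 -5.44049350e-01  6.51809327e-01 -4.89508048e+02]
 [ 1.39434554e-02 -7.62050518e-01 -6.47367429e-01  7.21913556e+02]
 [ 0.00000000e+00  0.00000000e+00  0.00000000e+00  1.00000000e+00]]
top 50.9979739824227 319.9920263053727 238.92892828062838 [[ 1.40743829e-02 -9.92001758e-01  1.25436934e-01  4.19034925e+02]
 [-9.99765840e-01 -1.60235293e-02 -1.45434197e-02  1.73500001e+02]
 [ 1.64370403e-02 -1.25202872e-01 -9.91994992e-01  1.01085703e+03]
 [ 0.00000000e+00  0.00000000e+00  0.00000000e+00  1.00000000e+00]]
wrist 71.29370209148975 321.57094744788753 240.75866717800983 [[ 4.49140830e-01 -8.49908448e-01 -2.75550621e-01  3.05111046e+02]
 [-8.93460968e-01 -4.27207787e-01 -1.38639839e-01 -4.33205607e+02]
 [ 1.13799877e-04  3.08462537e-01 -9.51236485e-01  3.74013413e+02]
 [ 0.00000000e+00  0.00000000e+00  0.00000000e+00  1.00000000e+00]]
{'clock': 0.15, 'joint_pos': array([-7.61114939e+01,  1.79526179e+01,  8.58438035e+01, -4.79866803e-04,
        7.62591947e+01, -1.28005707e+01]), 'joint_velocities': array([-0.13557046, -0.14412977, -0.10773227, -0.0562474 ,  0.14706101,
        0.09980975]), 'effort': array([ 1.80537780e-03, -4.12368822e+01, -2.59797746e+01, -1.61163098e-04,
        3.24051449e-03, -2.26723370e-05]), 'eef_pos': array([ 235.73876393, -468.88883366,  230.86308596]), 'orientation': array([[ 8.93456163e-01,  4.49150339e-01, -2.40894452e-04],
       [ 4.49150356e-01, -8.93455692e-01,  9.40353928e-04],
       [ 2.07131767e-04, -9.48362841e-04, -9.99999529e-01]]), 'contact_force': array([ 0.05424898, -0.57908943,  0.95089902]), 'ft_torque': array([ 0.019623  , -0.01095212,  0.00606388]), 'finger_gap': 85.30669276311637} 18.700000000000003
```

View pics/scene0.png

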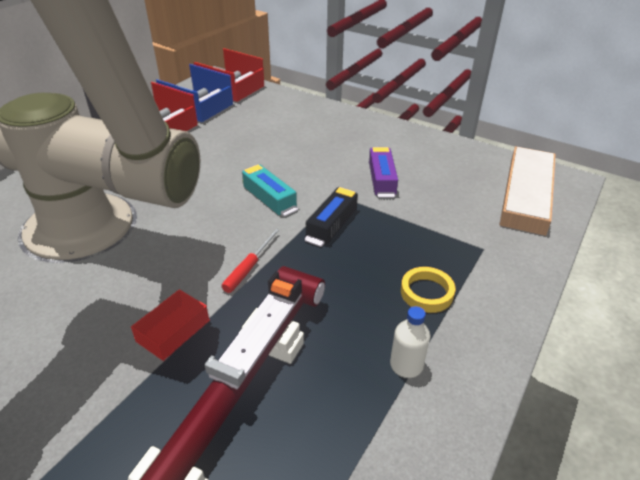

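View pics/top0.png

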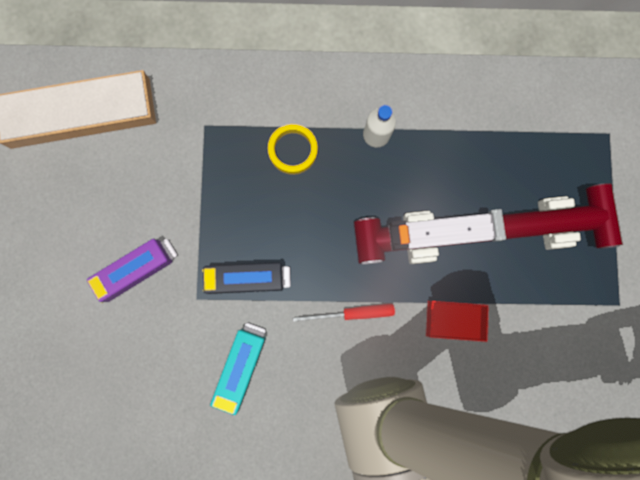

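View pics/wrist0.png

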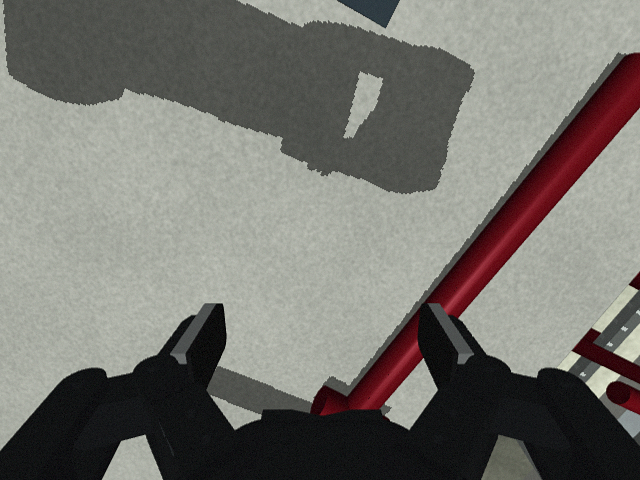

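Candidates for the case in the top view: dark one (245,277), purple (132,268) and turquoise (238,368). I choose the dark one, and will check it in a crop.

```bash
cat > h.py <<'E'
import numpy as np, cv2
def load(robot,n):
    d=robot.get_image(n); return d
def cam(d):
    h=d["image"].shape[0]; f=h/2/np.tan(np.radians(d["fovy"])/2)
    return f,d["cx"],d["cy"],np.array(d["extrinsics"])
def p2w(d,u,v,z):
    f,cx,cy,E=cam(d); r=E[:3,:3]@np.array([(u-cx)/f,(v-cy)/f,1]); o=E[:3,3]
    return o+r*(z-o[2])/r[2]
def w2p(d,P):
    f,cx,cy,E=cam(d); P=np.atleast_2d(P); c=(P-E[:3,3])@E[:3,:3]
    return np.c_[cx+f*c[:,0]/c[:,2],cy+f*c[:,1]/c[:,2]]
E
python3 - <<'E'
from bench import robot
import pickle,cv2
D={n:robot.get_image(n) for n in("top","scene")}
pickle.dump(D,open("d0.pkl","wb"))
im=D["top"]["image"]
cv2.imwrite("pics/c1.png",cv2.resize(im[250:305,190:300],None,fx=7,fy=7,interpolation=cv2.INTER_CUBIC))
cv2.imwrite("pics/c2.png",cv2.resize(im[180:280,350:520],None,fx=4.7,fy=4.7,interpolation=cv2.INTER_CUBIC))
im=D["scene"]["image"]
cv2.imwrite("pics/c3.png",cv2.resize(im[170:400,200:370],None,fx=2.6,fy=2.6,interpolation=cv2.INTER_CUBIC)) if 0 else cv2.imwrite("pics/c3.png",cv2.resize(im[175:395,190:370],None,fx=2.7,fy=2.7,interpolation=cv2.INTER_CUBIC))
E
```

```text
(no output)
```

View pics/c1.png

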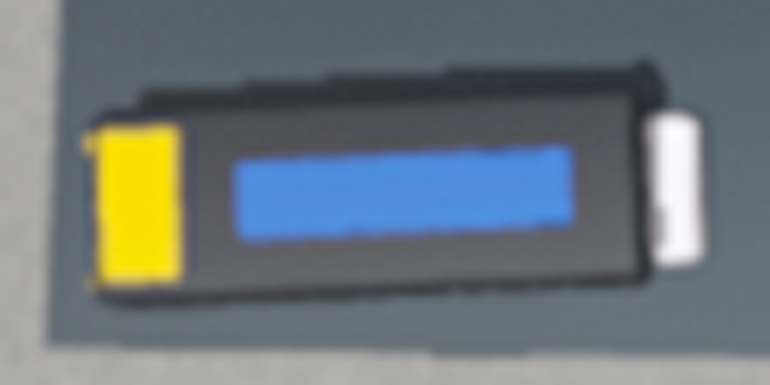

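View pics/c2.png

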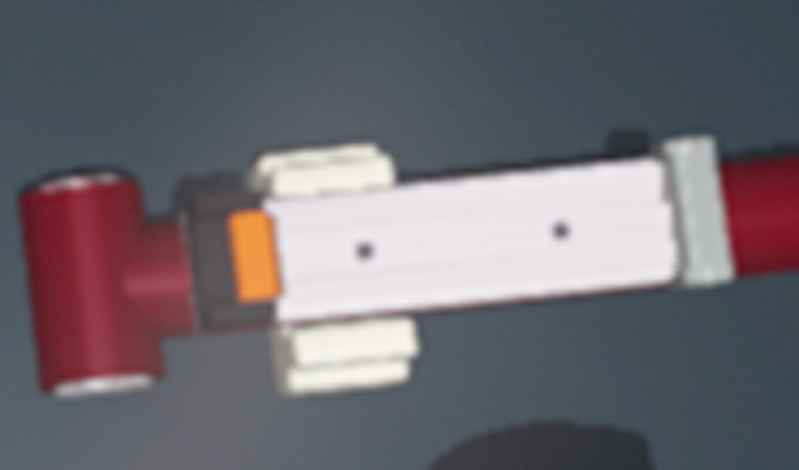

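View pics/c3.png

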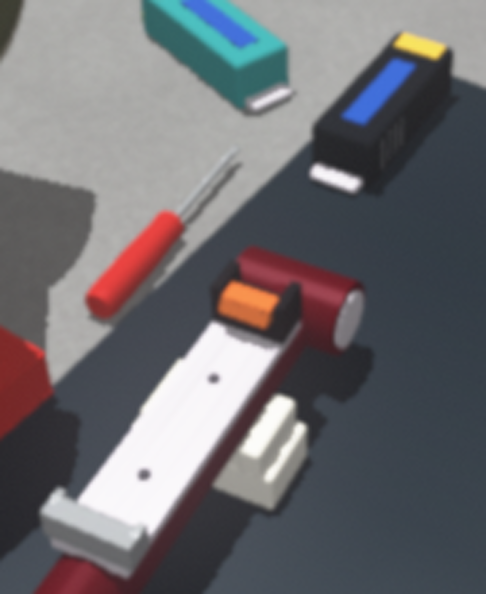

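```bash
python3 - <<'E'
import pickle,numpy as np
from h import *
D=pickle.load(open("d0.pkl","rb")); d=D["top"]
np.set_printoptions(precision=1,suppress=True)
def a(pts,s,ox,oy,z):
    for p in pts: print(p,p2w(d,p[0]/s+ox-.5+.5/s,p[1]/s+oy-.5+.5/s,z))
print("case top");a([(635,95),(645,280),(95,118),(105,298)],7,190,250,46)
print("stripe");a([(235,160),(570,147),(573,222),(240,240)],7,190,250,46)
print("lip");a([(703,113),(703,265)],7,190,250,7)
print("rail");a([(665,143),(680,285),(718,138),(733,278)],4.7,350,180,95)
print("deck");a([(275,200),(660,158),(280,320),(675,288)],4.7,350,180,75)
print("latch tip");a([(272,209),(280,298)],4.7,350,180,92);print("latch back");a([(232,212),(240,302)],4.7,350,180,101)
# scene
d=D["scene"]; 
E
```

```text
case top
(635, 95) [493.  234.9  46. ]
(645, 280) [442.6 231.   46. ]
(95, 118) [484.4 382.1  46. ]
(105, 298) [435.6 377.3  46. ]
stripe
(235, 160) [473.5 343.5  46. ]
(570, 147) [478.5 252.3  46. ]
(573, 222) [458.  250.9  46. ]
(240, 240) [451.8 341.3  46. ]
lip
(703, 113) [491.1 217.9   7. ]
(703, 265) [448. 217.   7.]
rail
(665, 143) [ 594.1 -157.2   95. ]
(680, 285) [ 537.6 -161.5   95. ]
(718, 138) [ 596.5 -178.4   95. ]
(733, 278) [ 540.7 -182.5   95. ]
deck
(275, 200) [572.   -6.2  75. ]
(660, 158) [ 591.7 -162.2   75. ]
(280, 320) [523.5  -7.8  75. ]
(675, 288) [ 538.9 -166.8   75. ]
latch tip
(272, 209) [565.6  -1.7  92. ]
(280, 298) [530.3  -4.6  92. ]
latch back
(232, 212) [562.7  15.7 101. ]
(240, 302) [527.4  12.8 101. ]
```

The crop confirms it: black body, blue stripe, yellow pad at the left (case 0) and silver lip at the right. The mount's orange latch is at (405,235) and its rail at (498,224), so case and tube both have +x roughly along world +y. Next I take closer wrist looks.

```bash
cat >> h.py <<'E'
def R_tool(yaw,flip=0,tilt=0.0):
    """tool pose for case x-axis heading yaw(rad), tail raised by tilt; tool x along +case x (flip0) or -case x"""
    cx=np.array([np.cos(yaw),np.sin(yaw),0]); up=np.array([0,0,1.])
    X=np.cos(tilt)*cx+np.sin(tilt)*up; Z=np.cross(X,np.cross(up,X)) ; Y=np.cross(up,cx); Z=np.cross(X,Y)
    return np.c_[X,-Y,-Z] if not flip else np.c_[-X,Y,-Z]
E
python3 - <<'E'
from bench import robot
from h import *
np.set_printoptions(precision=1,suppress=True)
for fl in(0,1):
  for p,y,t in(([464,306,40],93,0),([464,306,200],93,0),([557,-85,250],96,0),([557,-85,100],96,0),([557,-85,130],96,.3),([557,-85,130],96,.4)):
    R=R_tool(np.radians(y),fl,t); assert abs(np.linalg.det(R)-1)<1e-6
    print(fl,p,t,robot.solve_ik(p,R))
E
```

```text
0 [464, 306, 40] 0 [21.3 34.4 92.3 -0.  53.4 18.3]
0 [464, 306, 200] 0 [21.3 23.2 83.1 -0.  73.6 18.3]
0 [557, -85, 250] 0 [-20.6  22.1  77.2  -0.   80.7 -26.6]
0 [557, -85, 100] 0 [-20.6  30.3  88.4  -0.   61.3 -26.6]
0 [557, -85, 130] 0.3 [-27.2  31.7  83.   14.8  75.5 -38.2]
0 [557, -85, 130] 0.4 [-29.2  33.3  81.6  18.9  79.3 -41.1]
1 [464, 306, 40] 0 [  21.3   34.4   92.3   -0.    53.4 -161.7]
1 [464, 306, 200] 0 [  21.3   23.2   83.1   -0.    73.6 -161.7]
1 [557, -85, 250] 0 [-20.6  22.1  77.2  -0.   80.7 153.4]
1 [557, -85, 100] 0 [-20.6  30.3  88.4  -0.   61.3 153.4]
1 [557, -85, 130] 0.3 [-27.2  31.7  83.   14.8  75.5 141.8]
1 [557, -85, 130] 0.4 [-29.2  33.3  81.6  18.9  79.3 138.9]
```

```bash
python3 - <<'E'
from bench import robot
from h import *
import pickle
D={}
robot.reach([557,-85,270],R_tool(np.radians(96),0)); robot.pause(.2)
D["m"]=robot.get_image("wrist"); 
robot.reach([464,306,250],R_tool(np.radians(93),0)); robot.pause(.2)
D["p"]=robot.get_image("wrist"); D["top"]=robot.get_image("top")
pickle.dump(D,open("d1.pkl","wb"))
for k in "mp": cv2.imwrite(f"pics/w{k}.png",D[k]["image"])
o=robot.observe();print(o["clock"],o["eef_pos"],o["contact_force"])
E
```

```text
4.1167 [464.29360282 305.59237998 249.98579653] [0.98503476 0.03992045 0.17931524]
```

View pics/wm.png

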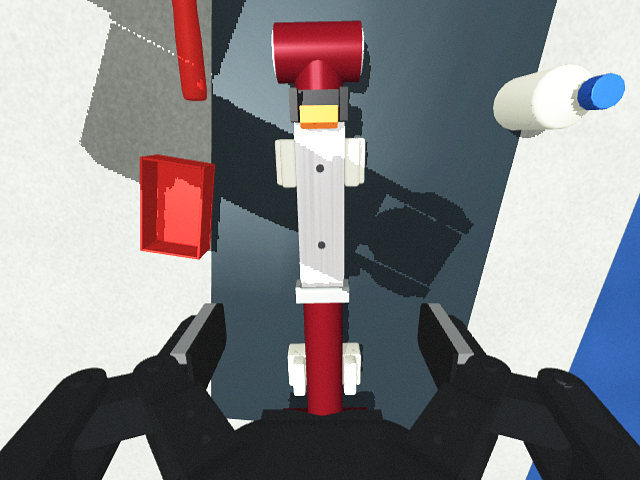

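View pics/wp.png

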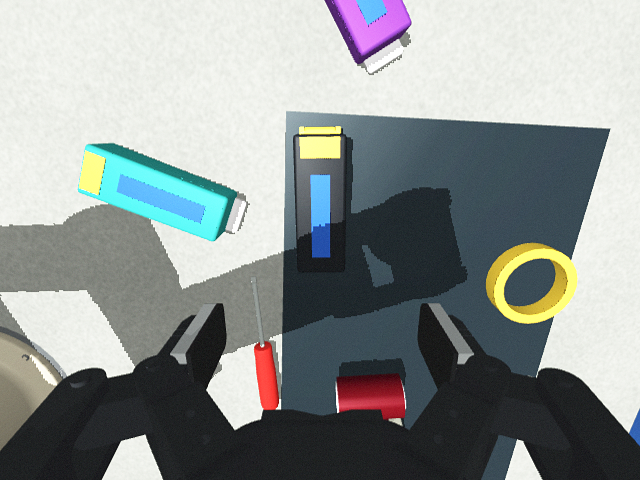

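```bash
python3 - <<'E'
from h import *
import pickle
D=pickle.load(open("d1.pkl","rb"))
def crop(k,r0,r1,c0,c1,s,n): cv2.imwrite(n,cv2.resize(D[k]["image"][r0:r1,c0:c1],None,fx=s,fy=s,interpolation=cv2.INTER_NEAREST))
crop("m",80,140,270,370,6,"pics/m1.png"); crop("m",265,325,270,370,6,"pics/m2.png"); crop("p",115,285,270,370,3.5,"pics/p1.png")
E
```

```text
(no output)
```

View pics/m1.png

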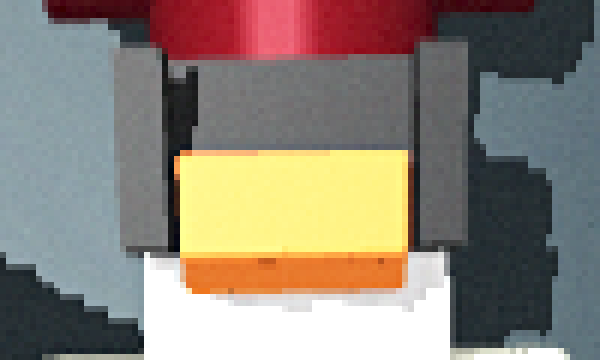

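View pics/m2.png

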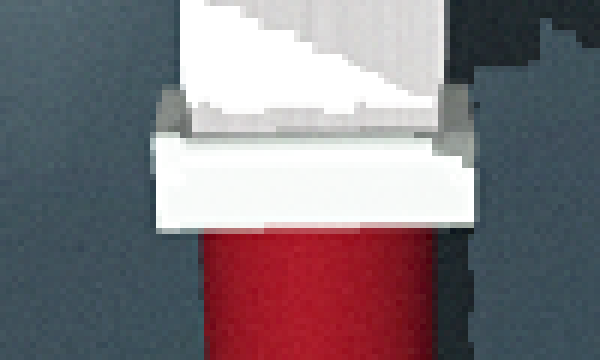

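View pics/p1.png

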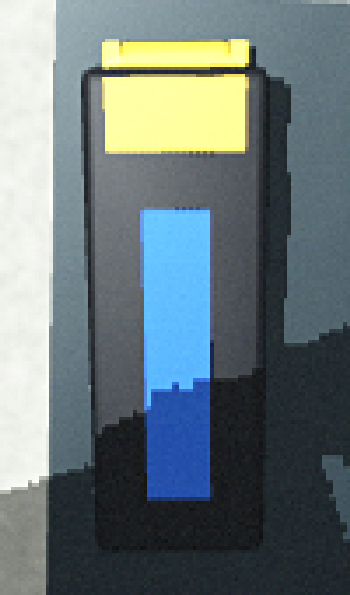

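```bash
python3 - <<'E'
import pickle,numpy as np
from h import *
D=pickle.load(open("d1.pkl","rb"))
np.set_printoptions(precision=1,suppress=True)
def q(k,p,s,ox,oy,z): return p2w(D[k],p[0]/s+ox-.5,p[1]/s+oy-.5,z)
def ang(a,b): v=b-a; return np.degrees(np.arctan2(v[1],v[0]))
h1=q("m",(291.5,45),6,270,80,105);h2=q("m",(294,246),6,270,80,105);la=q("m",(294,252),6,270,80,92)
rf=q("m",(314,135),6,270,265,94);rb=q("m",(316,232),6,270,265,95);dk=q("m",(313.5,50),6,270,265,75)
print("hous",h1,h2,"latch",la,"railfront",rf,"back",rb,"deck",dk)
print(ang(rf,la),ang(rb,h1),ang(dk,h1),np.linalg.norm(la-rf))
print("rail width",q("m",(150,135),6,270,265,94),q("m",(476,135),6,270,265,94))
fl,fr,nl,nr=[q("p",p,3.5,270,115,46) for p in((85,73),(266,73),(97,548),(262,548))]
print(fl,fr,nl,nr,"c",(fl+fr+nl+nr)/4,"dir",ang((nl+nr)/2,(fl+fr)/2))
s1,s2=q("p",(176,209),3.5,270,115,46),q("p",(180,498),3.5,270,115,46);print(s1,s2,ang(s2,s1))
# tube axis in top image: 
E
```

```text
hous [540.8  28.7 105. ] [543.8   2.3 105. ] latch [543.8   1.8  92. ] railfront [ 563.7 -160.9   94. ] back [ 566.  -179.2   95. ] deck [ 562.9 -153.    75. ]
97.00074122229138 96.91239275791467 96.91896168699915 163.90019949988104
rail width [ 535.2 -163.8   94. ] [ 592.  -157.9   94. ]
[431.9 379.9  46. ] [483.  382.5  46. ] [439.5 234.5  46. ] [492.4 237.2  46. ] c [461.7 308.5  46. ] dir 93.33618951854156
[459.5 343.2  46. ] [465.2 253.   46. ] 93.64072329239897
```

```bash
python3 - <<'E'
from bench import robot
from h import *
import pickle
np.set_printoptions(precision=2,suppress=True)
R=R_tool(np.radians(93.5),0)
robot.move_gripper(78)
c=[463,307.3]
robot.reach(c+[90],R); robot.move_linear(c+[9.5],rate=80)
o=robot.observe();print(o["clock"],o["eef_pos"],o["contact_force"])
robot.move_gripper(40,grip_force=45); robot.pause(.2)
o=robot.observe();print(o["clock"],o["eef_pos"],o["contact_force"],o["finger_gap"])
robot.move_linear(c+[60],rate=80); robot.pause(.2)
o=robot.observe();print(o["clock"],o["eef_pos"],o["contact_force"],o["ft_torque"],o["finger_gap"])
D={"w":robot.get_image("wrist"),"top":robot.get_image("top"),"s":robot.get_image("scene"),"o":o};pickle.dump(D,open("d2.pkl","wb"))
for k in ("w","top","s"): cv2.imwrite(f"pics/g_{k}.png",D[k]["image"])
E
```

```text
6.2083 [463.31 307.45  10.  ] [ 0.23 -0.18 -0.29]
6.75 [463.19 307.42  10.02] [-0.63 -0.22  5.29] 53.58064909650152
7.7333 [462.76 307.2   59.5 ] [-0.66 -0.19 -4.57] [ 0.06 -0.02 -0.02] 53.43177413580354
```

View pics/g_w.png

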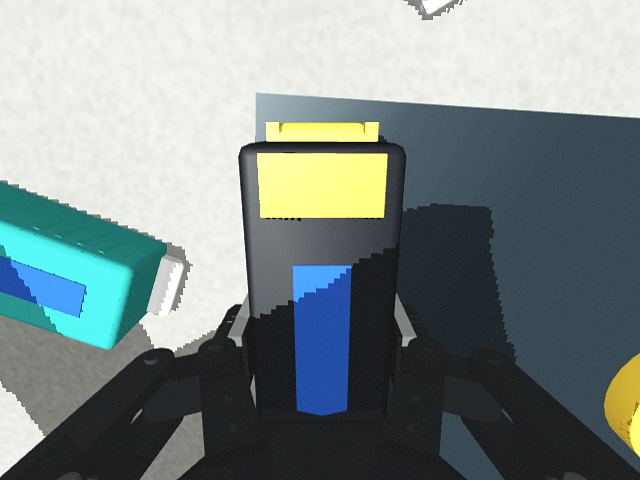

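View pics/g_s.png

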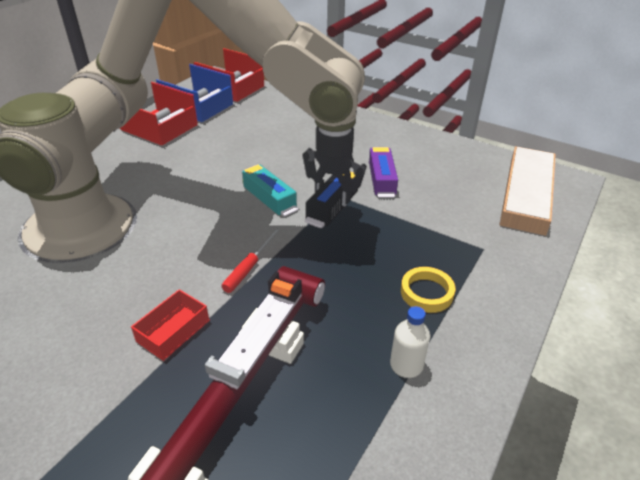

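```bash
python3 - <<'E'
import pickle
from h import *
np.set_printoptions(precision=2,suppress=True)
D=pickle.load(open("d2.pkl","rb"));d=D["w"];o=D["o"]
R=o["orientation"];t=o["eef_pos"]
print(R)
for p,z in(((322,405),95.7),((322,268),95.7),((322.5,155),95.7),((322.5,217),95.7),((322.5,131),62)):
    P=p2w(d,*p,z); print(p,P,"tool",R.T@(P-t))
P1,P2=[p2w(d,u,155,95.7) for u in(240,405)];print(np.linalg.norm(P1-P2))
E=np.array(d["extrinsics"]);print("cam in tool",R.T@(E[:3,3]-t),R.T@E[:3,:3])
D1=pickle.load(open("d1.pkl","rb"))
E
```

```text
[[-0.06  1.   -0.  ]
 [ 1.    0.06 -0.  ]
 [-0.   -0.   -1.  ]]
(322, 405) [463.14 282.67  95.7 ] tool [-24.52  -1.15 -36.19]
(322, 268) [459.5  341.82  95.7 ] tool [ 34.75  -1.18 -36.21]
(322.5, 155) [457.33 379.65  95.7 ] tool [ 72.64  -1.04 -36.22]
(322.5, 217) [458.55 359.91  95.7 ] tool [ 52.86  -1.02 -36.22]
(322.5, 131) [456.97 386.77  62.  ] tool [79.78 -0.94 -2.52]
51.20099978359058
cam in tool [  79.51   -1.39 -143.2 ] [[ 0.   -0.95 -0.31]
 [ 1.   -0.    0.  ]
 [-0.   -0.31  0.95]]
```

```bash
cat >> h.py <<'E'
YAW=np.radians(96.9); STOP=np.array([566.0,-168.5,75.]); TX=np.array([np.cos(YAW),np.sin(YAW),0]); TY=np.array([-np.sin(YAW),np.cos(YAW),0])
CX0=-1.5   # case origin in tool x
def pose(dx,lipz,th,dy=0.,yaw=YAW):
    """TCP pose putting lip point dx mm from stop along tube, lipz above deck, tail raised th"""
    R=R_tool(yaw,0,th); Rc=np.c_[R[:,0],-R[:,1],-R[:,2]]
    lip=STOP+dx*TX+dy*TY+np.array([0,0,lipz])
    return lip+Rc@np.array([89-CX0,0,3.]),R
E
python3 - <<'E'
from bench import robot
from h import *
import pickle
np.set_printoptions(precision=2,suppress=True)
o=robot.observe();robot.move_linear(o["eef_pos"]*[1,1,0]+[0,0,190],rate=200)
p,R=pose(20,50,.2);print(p);robot.reach(p,R); robot.pause(.3)
o=robot.observe();print(o["clock"],o["eef_pos"],o["contact_force"],o["ft_torque"],o["finger_gap"])
D={"w":robot.get_image("wrist"),"top":robot.get_image("top"),"s":robot.get_image("scene"),"o":o};pickle.dump(D,open("d3.pkl","wb"))
cv2.imwrite("pics/a_w.png",D["w"]["image"])
cv2.imwrite("pics/a_s.png",cv2.resize(D["s"]["image"][200:420,170:370],None,fx=2.7,fy=2.7,interpolation=cv2.INTER_CUBIC))
cv2.imwrite("pics/a_t.png",cv2.resize(D["top"]["image"][180:280,350:520],None,fx=4.7,fy=4.7,interpolation=cv2.INTER_CUBIC))
E
```

```text
[553.01 -61.18 145.92]
10.4167 [553.08 -60.58 146.  ] [-0.17  0.72 -4.78] [-0.26 -0.06 -0.01] 53.35266991632587
```

View pics/a_w.png

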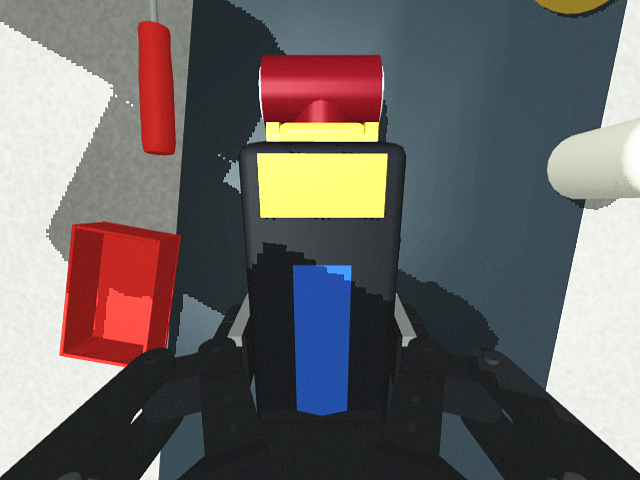

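View pics/a_s.png

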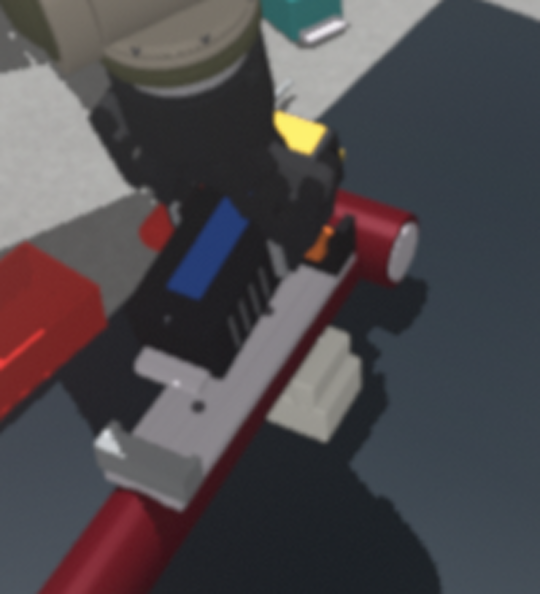

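View pics/a_t.png

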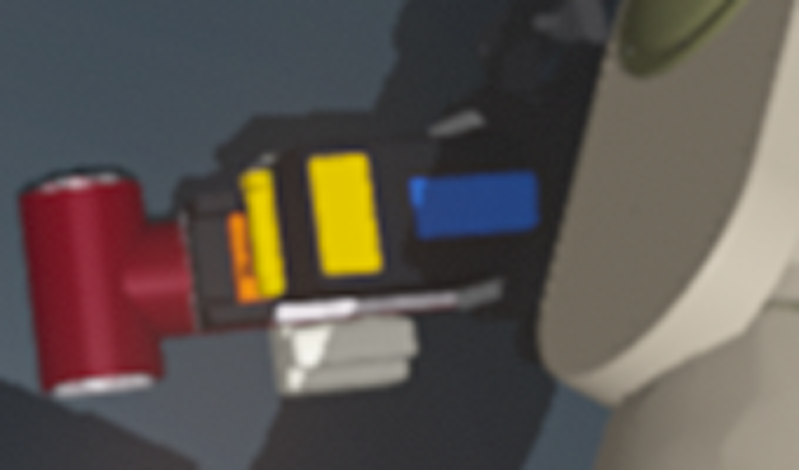

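```bash
python3 - <<'E'
from bench import robot
from h import *
import pickle
np.set_printoptions(precision=2,suppress=True)
D=pickle.load(open("d3.pkl","rb"))
L=STOP+20*TX+[0,0,50]
print("lip pred scene px",w2p(D["s"],[L,L+20*TY,L-20*TY]),"rail pred",w2p(D["s"],[STOP+8*TX+23*TY+[0,0,20],STOP+8*TX-23*TY+[0,0,20]]))
base=robot.observe()["contact_force"]
for z in (25,12,8):
    p,R=pose(20,z,.2);robot.move_linear(p,R,rate=60 if z>20 else 30)
    o=robot.observe();print(z,o["clock"],o["eef_pos"]-p,o["contact_force"]-base)
robot.pause(.2);o=robot.observe();print(o["clock"],o["eef_pos"]-p,o["contact_force"]-base)
s=robot.get_image("scene")["image"]
cv2.imwrite("pics/b_s.png",cv2.resize(s[250:420,170:320],None,fx=3.5,fy=3.5,interpolation=cv2.INTER_CUBIC))
E
```

```text
lip pred scene px [[230.51 343.33]
 [218.72 338.57]
 [242.51 348.18]] rail pred [[214.75 356.86]
 [241.66 368.1 ]]
25 11.1333 [ 0.04 -0.04 -0.1 ] [ 0.17 -0.5   1.29]
12 11.7167 [ 0.05 -0.02  0.01] [-0.06 -0.01  0.74]
8 12.0 [-0.08  0.07 -0.17] [-0.17  0.12  0.95]
12.2 [ 0.05 -0.02  0.08] [-0.25  0.33  2.25]
```

View pics/b_s.png

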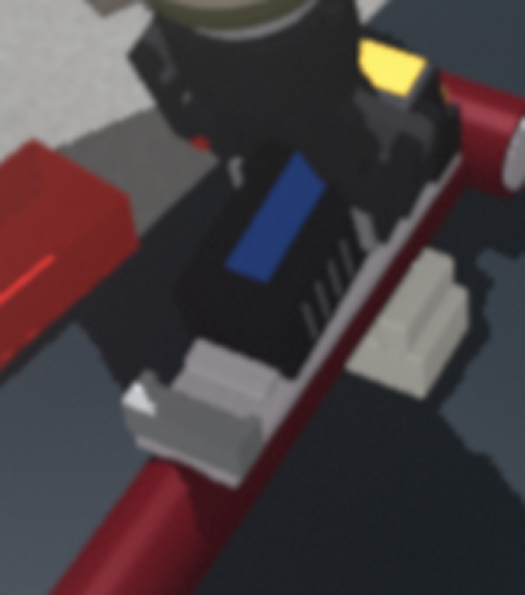

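```bash
python3 - <<'E'
from bench import robot
from h import *
np.set_printoptions(precision=2,suppress=True)
def st(t): 
    F=[]
    for i in range(8): robot.pause(.03); F.append(robot.observe()["contact_force"])
    o=robot.observe(); print(t,o["clock"],o["eef_pos"],np.mean(F,0),np.std(F,0),o["ft_torque"])
st("8")
for z in (7,6,5.5):
    p,R=pose(20,z,.2);robot.move_linear(p,R,rate=20);st(z)
E
```

```text
8 12.5167 [553.03 -61.17 103.95] [ 0.52  0.22 -4.47] [0.77 0.51 0.33] [-0.21 -0.02  0.  ]
7 13.0333 [553.04 -61.2  102.94] [ 0.19 -0.   -4.96] [0.5  0.32 0.66] [-0.26 -0.02  0.02]
6 13.55 [553.11 -61.22 102.03] [ 0.6  -0.43 -2.73] [0.4  0.56 0.32] [-0.08 -0.08  0.01]
5.5 14.0667 [553.16 -61.25 101.66] [ 0.13 -1.02  1.61] [0.24 0.47 0.48] [ 0.18  0.07 -0.03]
```

```bash
python3 - <<'E'
from bench import robot
from h import *
np.set_printoptions(precision=2,suppress=True)
def st(n=4): 
    F=[];T=[]
    for i in range(n): robot.pause(.02); o=robot.observe();F.append(o["contact_force"]);T.append(o["ft_torque"])
    return o,np.mean(F,0),np.mean(T,0)
p,R=pose(20,7.2,.2);robot.move_linear(p,R,rate=20); o,b,_=st(8);print(b)
dx=20
while dx>-8:
    dx-=2 if dx>10 else 1
    p,R=pose(dx,7.2,.2);robot.move_linear(p,R,rate=25)
    o,F,T=st(); f=F-b
    print(dx,round(o["clock"],2),"fx %.2f fy %.2f fz %.2f"%(f@TX,f@TY,f[2]),"err",o["eef_pos"]-p)
    if f@TX>5 or abs(f[2])>6 or abs(f@TY)>5: break
E
```

```text
[ 0.32  0.09 -4.63]
18 14.77 fx 0.16 fy 0.20 fz 0.01 err [-0.04 -0.05 -0.06]
16 15.08 fx -0.46 fy 0.56 fz 0.11 err [ 0.01 -0.03  0.02]
14 15.4 fx -0.10 fy 0.50 fz 0.08 err [-0.   -0.04 -0.  ]
12 15.72 fx 0.01 fy 0.57 fz -0.40 err [ 0.   -0.02 -0.03]
10 16.03 fx 0.05 fy 0.30 fz -0.35 err [ 0.   -0.04 -0.01]
9 16.35 fx -0.06 fy 0.75 fz -0.06 err [-0.    0.01  0.  ]
8 16.67 fx -0.21 fy 0.36 fz -0.38 err [-0.01  0.   -0.02]
7 16.98 fx 0.27 fy 0.12 fz 0.25 err [ 0.   -0.03  0.01]
6 17.3 fx -0.08 fy 0.67 fz 0.32 err [ 0.   -0.01 -0.01]
5 17.62 fx 0.26 fy 0.47 fz 0.32 err [-0.02  0.    0.  ]
4 17.93 fx -0.16 fy 0.63 fz 0.38 err [ 0.   -0.03 -0.03]
3 18.25 fx 0.27 fy 0.20 fz -0.10 err [ 0.01 -0.02  0.01]
2 18.57 fx -0.24 fy -0.15 fz 0.23 err [-0.01 -0.02  0.  ]
1 18.88 fx -0.08 fy 0.61 fz 0.29 err [-0.01 -0.04 -0.01]
0 19.2 fx -0.20 fy 0.39 fz -0.60 err [ 0.01 -0.02 -0.  ]
-1 19.52 fx 0.22 fy 0.08 fz -0.02 err [-0.01 -0.02 -0.02]
-2 19.83 fx -0.14 fy 0.38 fz -0.07 err [0.02 0.   0.01]
-3 20.15 fx -0.12 fy 0.93 fz 0.24 err [-0.   -0.01 -0.01]
-4 20.47 fx 2.97 fy 0.21 fz 1.40 err [-0.07  0.36  0.03]
-5 20.78 fx 8.58 fy 0.63 fz 3.17 err [-0.2   1.23  0.18]
```

```bash
python3 - <<'E'
from bench import robot
from h import *
np.set_printoptions(precision=2,suppress=True)
def st(n=4): 
    F=[];T=[]
    for i in range(n): robot.pause(.02); o=robot.observe();F.append(o["contact_force"]);T.append(o["ft_torque"])
    return o,np.mean(F,0),np.mean(T,0)
b=np.array([.32,.09,-4.63])
p,R=pose(-4.2,7,.2);robot.move_linear(p,R,rate=20)
d=robot.get_image("scene");s=d["image"]
cv2.imwrite("pics/d_s.png",cv2.resize(s[250:420,170:320],None,fx=3.5,fy=3.5,interpolation=cv2.INTER_CUBIC))
for th in (.19,.18,.17,.16,.15):
    lz=7*np.cos(th)-14*np.sin(th)+2.7
    p,R=pose(-4.2,lz,th);robot.move_linear(p,R,rate=20)
    o,F,T=st(); f=F-b
    print(th,round(o["clock"],2),"fx %.2f fy %.2f fz %.2f"%(f@TX,f@TY,f[2]),T,"err",o["eef_pos"]-p)
    if f@TX>9 or abs(f[2])>9 or abs(f@TY)>6: break
E
```

```text
0.19 21.4 fx 6.04 fy -0.16 fz 2.18 [0.73 0.1  0.02] err [-0.05  0.52  0.08]
0.18 21.72 fx 5.91 fy 0.05 fz 1.94 [0.73 0.04 0.01] err [-0.06  0.46  0.03]
0.17 22.03 fx 5.33 fy -0.47 fz 1.05 [0.77 0.01 0.07] err [-0.08  0.46 -0.06]
0.16 22.35 fx 5.63 fy -0.36 fz 0.94 [ 0.87 -0.05  0.06] err [-0.08  0.42 -0.11]
0.15 22.67 fx 5.25 fy -0.51 fz -0.21 [ 0.88 -0.07  0.07] err [-0.11  0.37 -0.18]
```

View pics/d_s.png

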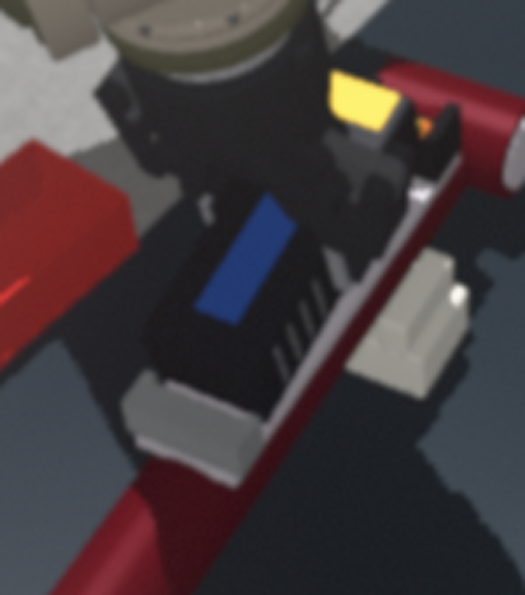

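The lip is hidden under the rail with the case front close behind it, and a steady ~5 N shows it is at the stop. I continue rocking down.

```bash
python3 - <<'E'
from bench import robot
from h import *
np.set_printoptions(precision=2,suppress=True)
def st(n=4): 
    F=[];T=[]
    for i in range(n): robot.pause(.02); o=robot.observe();F.append(o["contact_force"]);T.append(o["ft_torque"])
    return o,np.mean(F,0),np.mean(T,0)
b=np.array([.32,.09,-4.63])
for th in (.135,.12,.11,.10,.09,.08,.07,.06,.05,.04):
    lz=7*np.cos(th)-14*np.sin(th)+2.5
    p,R=pose(-4.2,lz,th);robot.move_linear(p,R,rate=20)
    o,F,T=st(); f=F-b
    print(th,round(o["clock"],2),"fx %.2f fy %.2f fz %.2f"%(f@TX,f@TY,f[2]),T,"err",o["eef_pos"]-p)
    if f@TX>10 or f[2]>4 or abs(f@TY)>6: break
d=robot.get_image("scene");s=d["image"]
cv2.imwrite("pics/e_s.png",cv2.resize(s[220:400,190:350],None,fx=3.3,fy=3.3,interpolation=cv2.INTER_CUBIC))
cv2.imwrite("pics/e_w.png",robot.get_image("wrist")["image"])
E
```

```text
0.135 22.98 fx 6.05 fy -0.20 fz 0.42 [ 0.94 -0.03  0.06] err [-0.1   0.37 -0.1 ]
0.12 23.3 fx 5.64 fy -0.36 fz -0.20 [0.99 0.02 0.08] err [-0.17  0.34 -0.15]
0.11 23.62 fx 5.62 fy -0.69 fz -0.72 [0.99 0.01 0.07] err [-0.19  0.31 -0.24]
0.1 23.93 fx 5.67 fy 0.10 fz -0.47 [0.98 0.03 0.05] err [-0.23  0.32 -0.28]
0.09 24.25 fx 5.90 fy 0.08 fz -1.44 [0.97 0.01 0.06] err [-0.25  0.33 -0.28]
0.08 24.57 fx 5.50 fy -0.13 fz -1.07 [1.01 0.06 0.06] err [-0.26  0.29 -0.28]
0.07 24.88 fx 4.87 fy 0.39 fz -0.53 [ 1.19  0.16 -0.02] err [-0.21  0.2  -0.18]
0.06 25.2 fx 4.71 fy 2.61 fz 4.04 [ 1.1   0.58 -0.17] err [-0.11 -0.04  0.2 ]
```

View pics/e_s.png

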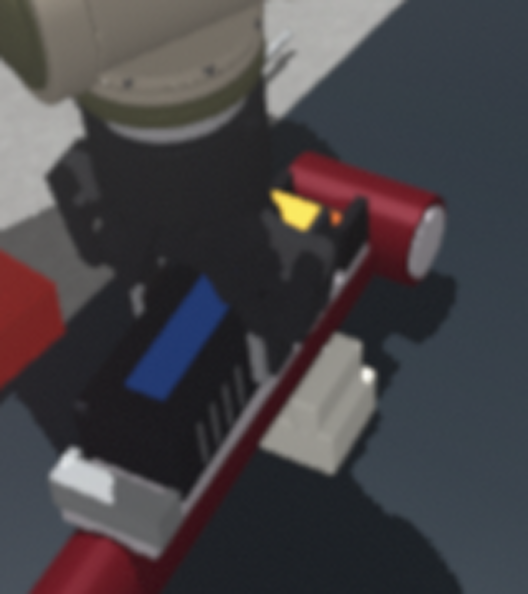

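View pics/e_w.png

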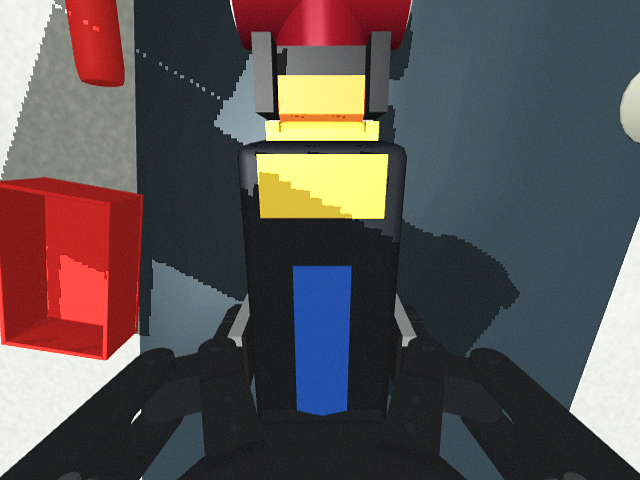

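```bash
python3 - <<'E'
from bench import robot
from h import *
np.set_printoptions(precision=2,suppress=True)
robot.move_gripper(72); robot.pause(.2)
o=robot.observe();print(o["clock"],o["contact_force"],o["finger_gap"])
R=o["orientation"];robot.move_linear(o["eef_pos"]-75*R[:,2],rate=100)
c=STOP-3.9*TX+(89+60)*TX   # lip nominal contact at dx=-3.9 incl. CX0 offset
# true tool-x for case x=60: nominal frame
p=np.array([c[0],c[1],75+90]); R0=R_tool(YAW,0,0)
robot.move_gripper(0,grip_force=40)
robot.reach(p,R0); robot.pause(.3); o=robot.observe();print(o["clock"],o["eef_pos"],o["contact_force"],o["finger_gap"])
cv2.imwrite("pics/f_w.png",robot.get_image("wrist")["image"])
s=robot.get_image("scene")["image"];cv2.imwrite("pics/f_s.png",cv2.resize(s[220:400,190:350],None,fx=3.3,fy=3.3,interpolation=cv2.INTER_CUBIC))
E
```

```text
25.825 [ 0.42  1.07 -0.49] 71.90724820762622
28.0667 [548.68 -25.33 164.93] [-0.66  0.41  0.63] 0.1477126710975524
```

View pics/f_w.png

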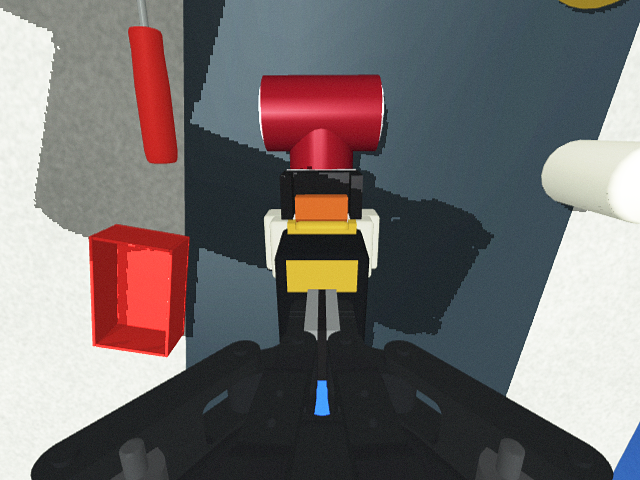

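View pics/f_s.png

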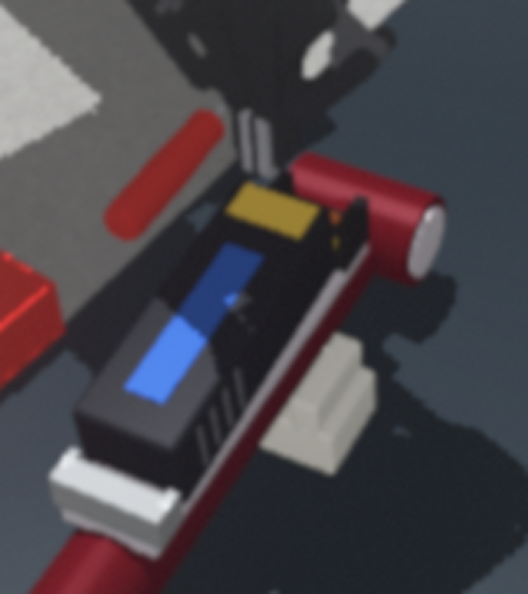

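```bash
python3 - <<'E'
from bench import robot
from h import *
np.set_printoptions(precision=2,suppress=True)
d=robot.get_image("wrist")
for u,v in((322,261),(322,292)): 
    P=p2w(d,u,v,130); o=robot.observe(); print(P,"tool",o["orientation"].T@(P-o["eef_pos"]))
E
```

```text
[546.48 -15.86 130.  ] tool [ 9.22 -1.04 34.95]
[548.82 -35.32 130.  ] tool [-10.37  -1.04  34.95]
```

```bash
python3 - <<'E'
from bench import robot
from h import *
np.set_printoptions(precision=2,suppress=True)
def st(n=3): 
    F=[]
    for i in range(n): robot.pause(.02); o=robot.observe();F.append(o["contact_force"])
    return o,np.mean(F,0)
o,b=st(6);p=o["eef_pos"].copy()
p[2]=136;robot.move_linear(p,rate=80);
mx=0;z=136
while z>118:
    z-=.75;p[2]=z;robot.move_linear(p,rate=15);o,F=st();f=F-b
    print(z,round(o["clock"],2),"fx %.1f fy %.1f fz %.1f"%(f@TX,f@TY,f[2]),round(o["eef_pos"][2],2))
    if f[2]>20 or abs(f@TY)>8: break
    if z<123.5 and f[2]>6: break
cv2.imwrite("pics/h_w.png",robot.get_image("wrist")["image"])
E
```

```text
135.25 29.13 fx 0.3 fy 0.6 fz -0.3 135.55
134.5 29.43 fx 0.5 fy -0.0 fz -0.4 134.51
133.75 29.73 fx 0.1 fy 0.6 fz -0.4 133.73
133.0 30.03 fx 1.1 fy 0.4 fz 1.8 133.2
132.25 30.33 fx 2.8 fy 0.3 fz 4.9 132.45
131.5 30.63 fx 3.4 fy 1.0 fz 5.6 131.72
130.75 30.93 fx 3.9 fy 0.2 fz 5.7 131.05
130.0 31.23 fx 4.3 fy 0.2 fz 6.3 130.36
129.25 31.53 fx 4.1 fy 0.1 fz 5.6 129.6
128.5 31.83 fx 2.7 fy -0.2 fz 4.1 128.58
127.75 32.13 fx 1.0 fy 0.3 fz 0.4 127.45
127.0 32.43 fx -0.6 fy 0.4 fz -0.4 126.75
126.25 32.73 fx 0.5 fy 0.5 fz 0.4 126.2
125.5 33.03 fx 0.1 fy -0.2 fz 0.3 125.49
124.75 33.33 fx 0.4 fy -0.4 fz -0.1 124.71
124.0 33.63 fx 0.1 fy 0.6 fz 0.2 123.95
123.25 33.93 fx 0.1 fy 0.4 fz -0.1 123.22
122.5 34.23 fx 0.0 fy -0.0 fz 0.9 122.49
121.75 34.53 fx 0.4 fy 0.4 fz -0.7 121.73
121.0 34.83 fx 0.4 fy 0.1 fz 0.9 121.07
120.25 35.13 fx 0.4 fy 2.9 fz 6.8 121.02
```

View pics/h_w.png

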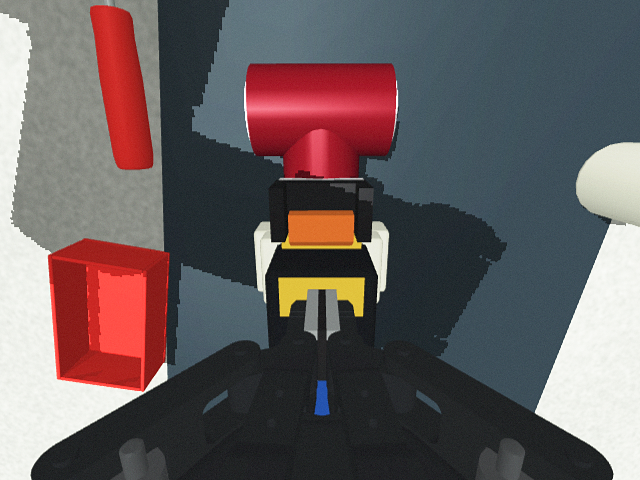

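It clicked: the force fell from 6 N to 0, and the top now stops at 121 mm, which is deck 75 + case 46. I back off and check.

```bash
python3 - <<'E'
from bench import robot
from h import *
np.set_printoptions(precision=2,suppress=True)
o=robot.observe();p=o["eef_pos"].copy();p[2]=240;robot.move_linear(p,rate=120)
p=p-80*TX;p[2]=270;robot.move_linear(p,rate=150);robot.pause(.3)
o=robot.observe();print(o["clock"],o["contact_force"])
d=robot.get_image("wrist");im=d["image"];cv2.imwrite("pics/i_w.png",cv2.resize(im[60:320,240:400],None,fx=2.3,fy=2.3))
cv2.imwrite("pics/i_w0.png",im)
s=robot.get_image("scene")["image"];cv2.imwrite("pics/i_s.png",cv2.resize(s[220:400,190:350],None,fx=3.3,fy=3.3,interpolation=cv2.INTER_CUBIC))
E
```

```text
37.35 [ 0.11 -0.73  0.56]
```

View pics/i_w.png

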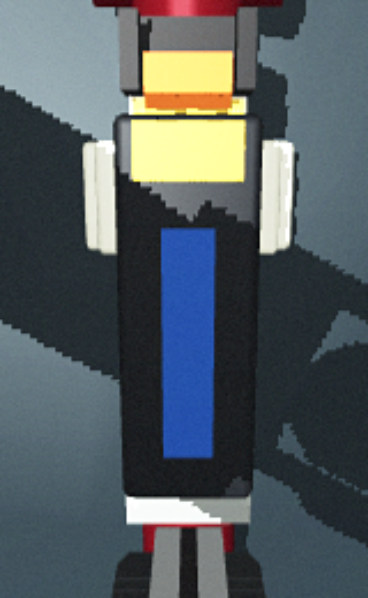

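View pics/i_s.png

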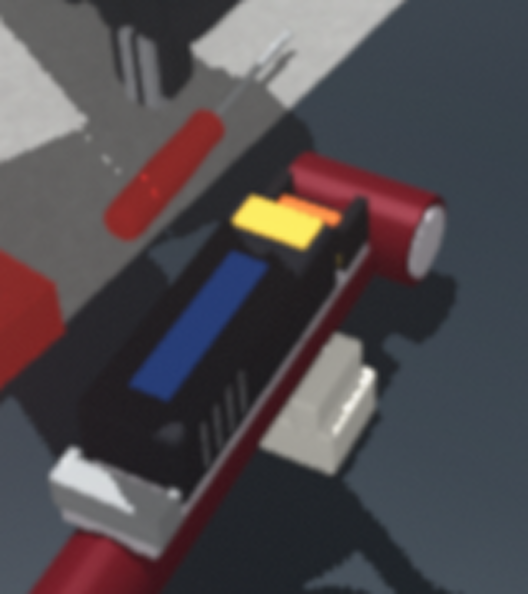

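```bash
python3 - <<'E'
from bench import robot
from h import *
import pickle
np.set_printoptions(precision=2,suppress=True)
def edge(d,z=92):
    im=d["image"].astype(int); col=im[85:135,312:330].mean(1); g=col[:,1]; r=col[:,2]; b=col[:,0]
    # last row of orange (r high, b low, g<160)
    rows=[i+85 for i in range(50) if r[i]>150 and b[i]<90 and 70<g[i]<165]; return rows[0],rows[-1],p2w(d,321,rows[0]-.5,z)
D=pickle.load(open("d1.pkl","rb"))
print(edge(D["m"])); d=robot.get_image("wrist");print(edge(d))
a=lambda v:p2w(d,240+v[0]/2.3,60+v[1]/2.3,121)
v=a((188.5,229))-a((188,457));print("yaw",np.degrees(np.arctan2(v[1],v[0])))
E
```

```text
(123, 127, array([546.1,   1.2,  92. ]))
(100, 109, array([543.69,   1.99,  92.  ]))
yaw 96.81655161180966
```

```bash
python3 - <<'E'
from bench import robot
robot.job_done(); print(robot.observe()["clock"])
E
```

```text
the job is handed in; nothing more can be done
the job is handed in; nothing more can be done
```

The dark battery case is fitted to the mount and let go. I handed the job in at about 37 s of the 66 s allowed; no verdict is reported.

**What I did**
- I gripped the case across its 54 mm sides and brought it in tilted at 0.2 rad.
- I felt the deck with a few newtons, then slid the lip under the rail to the stop. The stop showed at 3 N and the push peaked at about 9 N.
- I rocked the case down onto the latch slope and let go. I then pressed the yellow pad with the closed fingers until the latch clicked, at about 6 N, and stopped on the deck at about 7 N.

**Last checks**
- **Height:** the finger stopped on the case top at 121 mm, the seated height (deck 75 + case 46).
- **Alignment:** the case lies at 96.8° against 96.9° measured for the tube.
- **Latch:** the orange nose shows in front of and over the catch bar, within about 0.8 mm of where it stood before. That is about the limit of what the image measurement can show.
- **Rail end:** the lip is hidden under the rail.
- **Gripper:** it ended well clear, with no contact force beyond noise.
- **Bystanders:** I touched none of them knowingly. They look undisturbed in the late views, but I did not measure their positions.

**What disagreed**
- The stop came about 4 mm further along than the cameras suggested, and the deck about 2 mm sooner. I settled both by touch.
- The top and wrist cameras differed by 2 to 3 mm.

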